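# Find the glaze jar that the loose lid fits

## Robot

A 6-joint arm with a two-finger parallel gripper is mounted at the origin on the work surface. World frame = base frame: x ahead of the robot, y to its left, z up, the work surface at z = 0. Lengths are in m, angles in rad, forces in N, time in s.
With the tool pointing down it reaches from about 0.375 to 0.9 m from the base axis. Payload 3.1 kg.
Tool frame: the origin (TCP) lies on the centre line of the jaws, within the pads' length; the fingertips stand 19 mm ahead of it and the grasp point (between the pads) is the TCP; z points along the fingers, y is the direction in which the jaws open and shut (so a half turn about z gives the same grasp; the last joint's range is limited). The gripper opens to 85 mm and grips with 20 to 120 N. Pads are 22 mm wide; open, the fingers measure 114 mm over their backs; the gripper's body (76 mm by 85 mm) begins 54 mm behind the grasp point. The pads swing forward as they close: fully open they stand 13 mm farther back than shut.
Start: joints at [-1.389, 0.527, 1.433, -0, 1.181, -0.178], TCP at [0.221, -0.585, 0.25] pointing down, gripper open.
Joint ranges: [-3.08, 3.08], [-0.75, 2.2], [0.22, 2.44], [-1.43, 4.57], [0, 2.65], [-2.85, 2.85]. Speed limits (rad/s): [2.79, 2.79, 3.14, 3.14, 3.14, 3.14].

## Interface

Orientations are given as a unit quaternion [x, y, z, w].
In Python, from station import manip, imaging, workorder gives the robot as it stands.
- The arm moves only by the shell command python3 -m creep 'ROWS' [FORCE]. ROWS is a JSON object of lists of equal length, an entry for each row: "claw": the finger opening in cm, from 0 to 8.54; "dp": the shift along the tool's x, y, z in cm, a list of three; "roll": the turn about the tool's z in rad. In form: {"claw": [claw, ...], "dp": [[dx, dy, dz], ...], "roll": [roll, ...]}. A call has 1 to 12 rows; each row is the pose to reach, as a shift and turn from the pose commanded when the call began, along the tool's axes at that moment; what a row does not reach only later rows make up. A row lasts 1/10 s, in which the tool goes at most 50 mm and 8.59 degrees, less where a joint would pass 70% of its speed; a pose out of reach is approached as far as the arm can. A call with a gripper value outside its range is refused whole. The fingers move at their own pace and stop on an object; FORCE is the grip in N (left out, the last holds). Time passes only in rows, so rows that repeat a pose let the fingers close. It gives the time, the measured TCP pose, the force and the opening at its end, in the units of the state.
- manip.sense(): the state, without advancing time (a new reading comes with each control period).
- imaging.snapshot(name): name is "scene" or "side" or "wrist"; returns a dict with "image" (420x560x3 uint8, red, green, blue), "z_map" (420x560 float32, m along the optical axis (not along the pixel's ray), 0 where there is no reading), "vfov" (degrees; the focal length in pixels is half the picture's height over the tangent of half this angle, whatever the lens; pixels are square), "cx", "cy" (the principal point, pixels), "R" (3x3) and "t" (3): a world point X has camera coordinates R X + t. Camera axes: x right, y down, z forward; pixel columns grow to the right and rows downward; lengths in m; the calibration is good to about 2 mm. A picture is of the moment at which its call begins.
- workorder.sign_off(): hands the job in, once; it reports no verdict.
The state is a dict: "t": time; "q": joint angles; "qd": joint speeds; "tau": joint torques, N m; "tcp_pos": TCP position; "tool_rot": TCP orientation; "force": force on the tool from outside, world axes, zero at the start; "ft_torque": the same for the moment, N m; "finger_gap": opening from 0.0 (shut) to 1.0 (fully open).
Only numpy, scipy, OpenCV 4.12 (cv2) and the standard library are available. Lean on these libraries where they do the work, as an engineer would, in place of code of your own. Each camera call takes 0.05 s, during which the arm holds its last target.

## Task

The loose blue lid with the yellow grip fits only one of the three glaze jars in the wooden rack. Find out which by trying to screw it on (clockwise tightens; where it will not go down, back it off again), and leave it screwed fully home on the jar it fits, level and let go. Leave the bowls, pot, bottle, tool and tile where they stand.

Things in the scene. Friction and masses are not known exactly. Their poses are not given: they have to be found in the camera images.
- lid: Loose blue plastic screw lid standing on the bench right way up, skirt down. 66 mm diameter, 22 mm high to its flat top, plus a yellow grip rib on top. About 60 g. Origin: centre of the skirt's lower edge; z up, x along the rib. Inside, the skirt is 60 mm wide and 18 mm deep. Turned by half a turn it is the same lid.
- lid_grip (a point): Point to grip: on the lid's axis, 42 mm above its lower edge, in the yellow rib. The rib is 50 mm long (lid x), 12 mm thick (lid y) and stands 28 mm above the lid's flat top, so from 22 to 50 mm above the lower edge. Pinch it from above across its thickness.
- lid_lug (a point): One of the lid's two inside lugs, at lid +x; the other is opposite, at -x: they lie under the two ends of the rib. Each is 6 mm wide, 4 mm high, centred 4 mm above the lid's lower edge, and reaches in to a radius of 24.5 mm.
- rack: Dark wooden rack fixed to the bench, 370 mm long (its y), 112 mm wide (x), 45 mm high at the ends; origin: centre of its underside. Three off-white glaze jars, alike from outside, are held fast in it in a row 115 mm apart; they cannot turn or move. Jar body 83 mm wide, shoulder 70 mm above the bench. Only one fits the lid; which place it has is not known beforehand.
- rim_middle (a point): Centre of the middle jar's rim, 94 mm above the bench (the same on all jars). The neck is 43 mm wide, 54 mm over its thread, its mouth closed by a flat seal. Only the lid's lugs must pass: going down, about 2 mm of sideways error is allowed.
- entry_middle (a point): Red dot on the middle jar's shoulder: marks a thread entry, at the rack's +x side; a second is opposite at -x. Same on every jar. With the rib along the rack's x (within 15 degrees) the lugs pass down and the lid stops 7 to 10 mm above its home height. With the rib in another direction it lies on the thread; turning brings it to an entry.
- seat_left (a point): Where the lid's origin lies when fully home on the jar at the rack's +y end: on the jar's axis, 18 mm below the rim, 76 mm above the bench. On the fitting jar, clockwise turning from the entry (seen from above, negative about z) draws the lid down 9.6 mm in 70 degrees; from 70 to 100 degrees it stays home, lid top on the rim, then meets a stop.
- seat_middle (a point): The same point for the middle jar. The thread has about 2 mm of play up and down. The two jars that do not fit take the lid at the entry too: one jams after 25 to 30 degrees of turning with the lid about 5 mm too high; on the other it turns but is never drawn down and stays 7 mm or more too high.
- seat_right (a point): The same point for the jar at the rack's -y end. To take the lid off any jar, turn it back (anticlockwise) by the same angle to the entry and lift it.
- bowl_left: Greenware conical bowl, 116 mm wide at the rim, 58 mm high, left of the rack. Not to be disturbed. Origin: centre of its foot.
- bowl_right: Greenware conical bowl, 124 mm wide, 62 mm high, right of the rack. Not to be disturbed. Origin: centre of its foot.
- brush_pot: Blue pot of brushes, 72 mm wide, 190 mm high with the brushes. Not to be disturbed. Origin: centre of its foot.
- glaze_bottle: White squeeze bottle with a red cap, 52 mm wide, 120 mm high. Not to be disturbed. Origin: centre of its foot.
- loop_tool: Wooden-handled loop tool lying on the bench, 175 mm long, along its x. Not to be disturbed. Origin: on the bench under its handle.
- test_tile: Glazed test tile lying flat, 55 x 75 x 8 mm. Not to be disturbed. Origin: centre of its underside.
Things that resemble listed ones, but are neither listed nor needed, are in the scene too. There is more than one size of the lid; the one meant has the size given above.

How it is judged:
By the outcome, as a careful person would: the job done as asked, in the order asked, and still so for the second after the job is handed in, with the robot touching nothing.
It also fails if it takes over 64 s, if anything falls off the work surface, if the arm or the gripper's body presses on something with over 40 N, if the wrist force passes 120 N, or if a joint passes its speed limit or range.

## Working session

There is one attempt and no reset: what is moved stays moved. The work goes in short steps, Python scripts to look and compute and a shell command to move; the robot and the scene stay as the last step left them, time stands still between calls to the robot, and variables do not carry over. Pictures are saved under pics/ and viewed, and the job is handed in when it is done.

```bash
ls; mkdir -p pics; cat > h.py <<'E'
import numpy as np,cv2,pickle
from station import manip, imaging, workorder
def snap(n,f):
    s=imaging.snapshot(n); pickle.dump(s,open(f'pics/{f}.pkl','wb')); cv2.imwrite(f'pics/{f}.png',s['image'][:,:,::-1]); return s
def load(f): return pickle.load(open(f'pics/{f}.pkl','rb'))
def cloud(s):
    z=s['z_map']; H,W=z.shape; f=H/2/np.tan(np.radians(s['vfov'])/2)
    u,v=np.meshgrid(np.arange(W),np.arange(H))
    C=np.stack([(u-s['cx'])/f*z,(v-s['cy'])/f*z,z],-1)
    P=(C-np.array(s['t']))@np.array(s['R'])
    P[z<=0]=np.nan
    return P
E
python3 - <<'E'
from h import *
print(manip.sense())
for n in('scene','side','wrist'): s=snap(n,n+'0'); print(n,s['vfov'],s['cx'],s['cy'])
E
```

```text
pics
{'t': 0.0, 'q': array([-1.38849068e+00,  5.28456960e-01,  1.43390365e+00,  1.23164300e-06,
        1.18138936e+00, -1.78483165e-01]), 'qd': array([-1.44624074e-03, -9.17851057e-04,  3.87503911e-05, -6.91407698e-04,
        6.92835539e-04,  1.71108422e-03]), 'tau': array([ 1.21073033e-03, -4.42341757e+01, -1.78024864e+01, -2.76264664e-04,
        8.47419753e-03, -3.57602225e-06]), 'tcp_pos': array([ 0.22054646, -0.58407488,  0.2493388 ]), 'tool_rot': array([ 9.83772476e-01,  1.79417258e-01, -1.49211319e-06, -1.07865920e-03]), 'force': array([-0.13225317, -0.74141392,  0.38027372]), 'ft_torque': array([-0.01132129, -0.02799581,  0.01962105]), 'finger_gap': 0.9997615243673384}
scene 43.412221877416286 275.2185698081015 206.54955812380334
side 53.22970555940173 285.15675381103694 205.50399066183732
wrist 69.78989379770891 277.5357486533618 203.12423459244238
```

View pics/scene0.png

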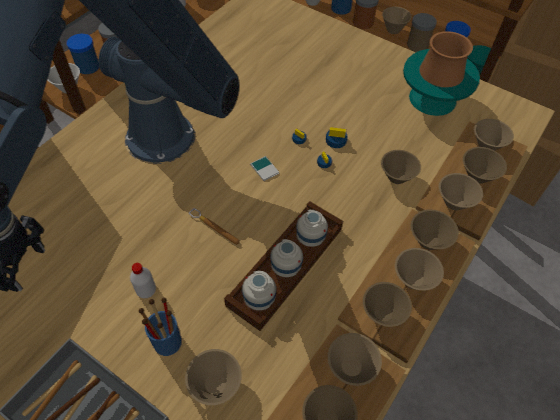

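View pics/side0.png

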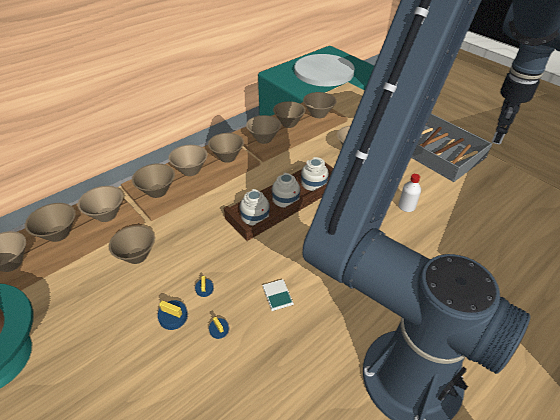

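View pics/wrist0.png

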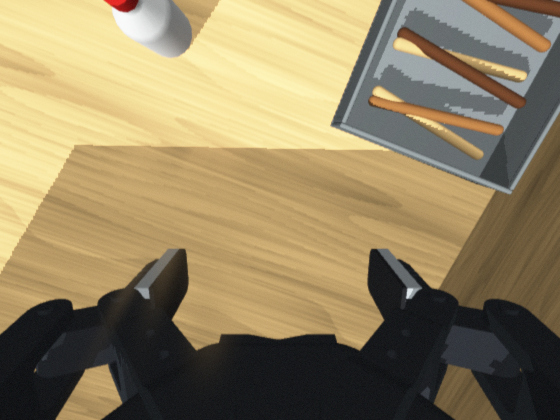

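The scene view shows three blue lids with yellow ribs, at (299,137), (337,138) and (324,160). The rack with its jars is at (312,228), (286,257) and (259,290), the bottle at (143,280), the pot at (163,330), the tile at (265,168) and the tool at (218,228). In the side view the lids are at (172,313), (204,286) and (218,326). The one at scene (337,138) looks largest, so I'll measure all three.

```bash
python3 - <<'E'
from h import *
for n,boxes in (('scene0',[(286,126,310,148),(322,120,354,152),(314,150,334,170)]),('side0',[(150,290,192,334),(192,272,216,300),(206,310,232,342)])):
    s=load(n);P=cloud(s);hsv=cv2.cvtColor(s['image'],cv2.COLOR_RGB2HSV)
    for b in boxes:
        sl=(slice(b[1],b[3]),slice(b[0],b[2]))
        h=hsv[sl];p=P[sl]
        bl=(h[...,0]>95)&(h[...,0]<130)&(h[...,1]>100); ye=(h[...,0]>18)&(h[...,0]<35)&(h[...,1]>170)&(p[...,2]>.012)
        q=p[bl];q=q[np.isfinite(q[:,2])]
        y=p[ye];y=y[np.isfinite(y[:,2])]
        zt=np.percentile(q[:,2],90)
        top=q[q[:,2]>zt-.004]
        al=np.vstack([q[q[:,2]>.006]]);
        (c,r)=cv2.minEnclosingCircle(al[:,:2].astype(np.float32))
        yt=y[y[:,2]>np.percentile(y[:,2],95)-.005]
        rc=cv2.minAreaRect((yt[:,:2]*1000).astype(np.float32))
        print(n,b,'bluetop z',zt.round(4),'circ',np.round(c,4),'d',round(2*r,4),'yel zmax',y[:,2].max().round(4),'rect',np.round(rc[0],1),np.round(rc[1],1),rc[2], np.linalg.norm(c),np.degrees(cv2.fitLine((yt[:,:2]).astype(np.float32),2,0,.001,.001).ravel()[:2]@np.array([1,1j]) and np.angle(complex(*cv2.fitLine((yt[:,:2]).astype(np.float32),2,0,.001,.001).ravel()[:2]))))
    # jars
    m=(P[...,2]>.088)&(P[...,2]<.1)
    sl={'scene0':(slice(195,310),slice(230,345)),'side0':(slice(150,240),slice(225,345))}[n]
    q=P[sl][m[sl]]
    lab=None
    crit=(cv2.TERM_CRITERIA_EPS+cv2.TERM_CRITERIA_MAX_ITER,50,1e-5)
    _,lab,c=cv2.kmeans(q[:,:2].astype(np.float32),3,None,crit,10,cv2.KMEANS_PP_CENTERS)
    for i in range(3):
        w=q[lab.ravel()==i]; t=w[w[:,2]>.091]; (cc,r)=cv2.minEnclosingCircle(t[:,:2].astype(np.float32)); print(' jar',c[i].round(4),np.median(w[:,2]).round(4),np.round(cc,4),r,len(t))
    q=P[sl][(P[sl][...,2]>.03)&(P[sl][...,2]<.05)]
    print(q.min(0),q.max(0))
s=load('side0');cv2.imwrite('pics/lc.png',cv2.resize(s['image'][265:350,140:245,::-1],None,fx=4,fy=4))
s=load('scene0');cv2.imwrite('pics/sc.png',cv2.resize(s['image'][115:320,220:360,::-1],None,fx=2.9,fy=2.9,interpolation=cv2.INTER_CUBIC))
E
```

```text
scene0 (286, 126, 310, 148) bluetop z 0.0181 circ [0.3606 0.2405] d 0.0408 yel zmax 0.0392 rect [356.8 244.7] [11.1 34.4] 77.25054168701172 0.4334076731959885 -7.310859739524868
scene0 (322, 120, 354, 152) bluetop z 0.0254 circ [0.4546 0.3035] d 0.0668 yel zmax 0.0553 rect [454.5 308.5] [46.4 15.1] 25.570476531982422 0.5465476031373785 29.36969680103231
scene0 (314, 150, 334, 170) bluetop z 0.0179 circ [0.4737 0.2064] d 0.0462 yel zmax 0.0388 rect [473.  208.3] [ 8.9 28.5] 53.34906768798828 0.5167372105179249 -38.118232595431735
 jar [ 0.5854 -0.0386] 0.0936 [ 0.5834 -0.0383] 0.027605511248111725 179
 jar [ 0.5783 -0.2666] 0.0941 [ 0.5775 -0.266 ] 0.027594098821282387 306
 jar [ 0.5818 -0.1526] 0.0939 [ 0.5803 -0.1529] 0.028618374839425087 202
[ 0.52105749 -0.3368947   0.03011295] [0.64156979 0.03657446 0.04994364]
side0 (150, 290, 192, 334) bluetop z 0.0236 circ [0.4546 0.3094] d 0.0687 yel zmax 0.051 rect [447.  305.6] [26.7 11.9] 23.778961181640625 0.5498703064586665 29.089033908814752
side0 (192, 272, 216, 300) bluetop z 0.0169 circ [0.4719 0.2113] d 0.0452 yel zmax 0.0361 rect [466.6 212. ] [ 0.6 24.6] 56.728904724121094 0.5170612219875403 -32.83831864887988
side0 (206, 310, 232, 342) bluetop z 0.0168 circ [0.3578 0.2483] d 0.0482 yel zmax 0.036 rect [360.9 244.2] [ 1.1 20.5] 87.81415557861328 0.4355345625703422 -2.4595051083104322
 jar [ 0.5772 -0.2648] 0.0937 [ 0.5796 -0.2648] 0.029730021953582764 149
 jar [ 0.5818 -0.0339] 0.0934 [ 0.5814 -0.0355] 0.027812020853161812 130
 jar [ 0.5785 -0.148 ] 0.0935 [ 0.5809 -0.1482] 0.0273420587182045 123
[ 0.52080309 -0.33803759  0.03000272] [0.87475993 0.03654088 0.04996323]
```

View pics/lc.png

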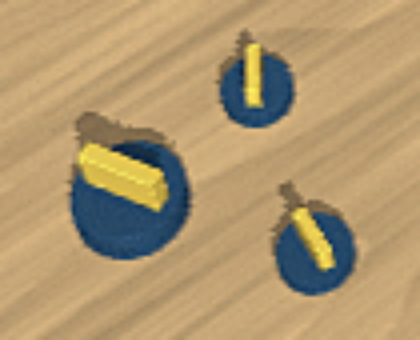

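View pics/sc.png

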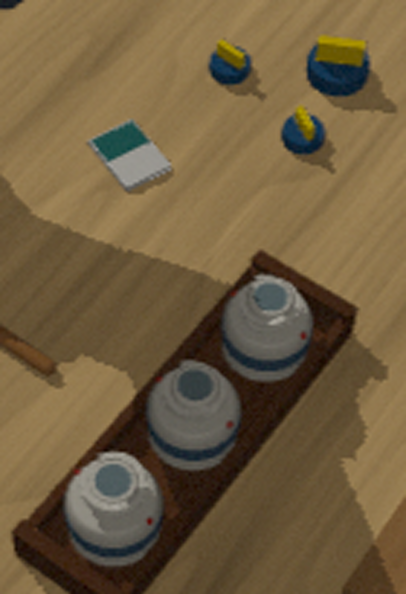

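Only the lid at scene (337,138) / side (172,313) has the stated size. I measured 67 mm diameter, a top at 22–25 mm and a rib top at 51–55 mm. The other two are 41–48 mm wide, and the enlarged crop confirms it. Its pose is about (0.4545, 0.307) with the rib at 29°. The jars are at about (0.582,-0.037), (0.580,-0.151) and (0.578,-0.266), and their red dots are on the +x side. I'll move above the lid using a helper that computes the deltas.

```bash
cat > go.py <<'E'
import sys; from h import *
from scipy.spatial.transform import Rotation as Ro
def calc(x,y,z,yaw,s=None):
    s=s or manip.sense(); R=Ro.from_quat(s['tool_rot']).as_matrix()
    d=(R.T@(np.array([x,y,z])-s['tcp_pos']))*100
    cy=np.degrees(np.arctan2(R[1,0],R[0,0])); r=np.radians(cy-yaw)
    r=(r+np.pi)%(2*np.pi)-np.pi
    print('t',round(s['t'],2),'pos',s['tcp_pos'].round(4),'yaw',round(cy,2),'tilt z',R[:,2].round(3),'q1,q6',s['q'][[0,5]].round(2),'F',s['force'].round(1),'T',s['ft_torque'].round(2),'gap mm',round(s['finger_gap']*85.4,1))
    print('dp',d.round(2),'roll',r.round(3))
if __name__=='__main__': calc(*map(float,sys.argv[1:5]))
E
python3 go.py .45 -.15 .27 110
```

```text
t 0.15 pos [ 0.2206 -0.5842  0.2495] yaw 20.67 tilt z [-0.     0.002 -1.   ] q1,q6 [-1.39 -0.18] F [0.5 0.1 0.4] T [ 0.03 -0.01 -0.06] gap mm 85.5
dp [ 36.8  -32.53  -1.98] roll -1.559
```

```bash
python3 -m creep '{"claw":[5,5,5,5,5,5,5,5,5,5,5,5],"dp":[[36.8,-32.5,-2],[36.8,-32.5,-2],[36.8,-32.5,-2],[36.8,-32.5,-2],[36.8,-32.5,-2],[36.8,-32.5,-2],[36.8,-32.5,-2],[36.8,-32.5,-2],[36.8,-32.5,-2],[36.8,-32.5,-2],[36.8,-32.5,-2],[36.8,-32.5,-2]],"roll":[-1.56,-1.56,-1.56,-1.56,-1.56,-1.56,-1.56,-1.56,-1.56,-1.56,-1.56,-1.56]}' 40; python3 go.py .4545 .307 .20 -151
```

```text
t: 1.35
tcp_pos: [0.4505, -0.1493, 0.2703]
tool_rot: [0.572, 0.82, -0.0, -0.0]
force: [-0.5, -0.2, -0.4]
finger_gap: 0.585
t 1.35 pos [ 0.4505 -0.1493  0.2703] yaw 110.23 tilt z [-0. -0. -1.] q1,q6 [-0.56 -0.91] F [-0.5 -0.2 -0.4] T [ 0.03  0.   -0.04] gap mm 50.0
dp [42.68 16.15  7.03] roll -1.724
```

```bash
python3 -m creep '{"claw":[5,5,5,5,5,5,5,5,5,5,5,5],"dp":[[42.7,16.2,7],[42.7,16.2,7],[42.7,16.2,7],[42.7,16.2,7],[42.7,16.2,7],[42.7,16.2,7],[42.7,16.2,7],[42.7,16.2,7],[42.7,16.2,7],[42.7,16.2,7],[42.7,16.2,7],[42.7,16.2,7]],"roll":[-1.72,-1.72,-1.72,-1.72,-1.72,-1.72,-1.72,-1.72,-1.72,-1.72,-1.72,-1.72]}'; python3 go.py .4545 .307 .20 -151
python3 - <<'E'
from h import *
s=snap('wrist','w1');P=cloud(s);hsv=cv2.cvtColor(s['image'],cv2.COLOR_RGB2HSV)
ye=((hsv[...,0]>18)&(hsv[...,0]<35)&(hsv[...,1]>150)&(P[...,2]>.04)&(P[...,2]<.06))
bl=((hsv[...,0]>95)&(hsv[...,0]<130)&(hsv[...,1]>100)&(P[...,2]>.01)&(P[...,2]<.03)&(np.hypot(P[...,0]-.4545,P[...,1]-.307)<.05))
y=P[ye];b=P[bl];print(len(y),len(b))
yt=y[y[:,2]>np.median(y[:,2])-.003]
print(cv2.minAreaRect((yt[:,:2]*1000).astype(np.float32)),np.median(y[:,2]),cv2.fitLine(yt[:,:2].astype(np.float32),2,0,.001,.001).ravel())
print(cv2.minEnclosingCircle(b[:,:2].astype(np.float32)),np.median(b[:,2]))
E
```

```text
t: 2.55
tcp_pos: [0.4563, 0.3058, 0.1997]
tool_rot: [-0.248, 0.969, -0.0, -0.0]
force: [-0.6, -0.1, 0.3]
finger_gap: 0.587
t 2.55 pos [0.4563 0.3058 0.1997] yaw -151.25 tilt z [-0.001 -0.001 -1.   ] q1,q6 [ 0.39 -1.69] F [-0.6 -0.1  0.3] T [ 0.04 -0.04  0.  ] gap mm 50.1
dp [ 0.09  0.19 -0.03] roll -0.004
659 2350
((455.2466125488281, 310.2055358886719), (49.59587860107422, 11.73996353149414), 26.244911193847656) 0.049474280805045824 [0.89717174 0.44168192 0.45455498 0.3098624 ]
((0.45414021611213684, 0.30995893478393555), 0.03305041044950485) 0.021531605669311758
```

View pics/w1.png

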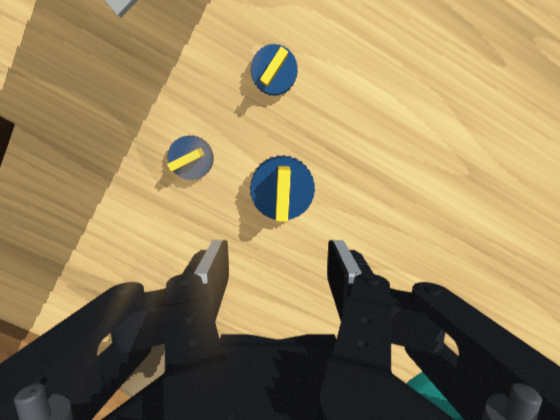

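The wrist view shows the target lid at (282,188). Its rib measures 49.6×11.7 mm at 26.2°, its top is at 49.5 mm and its radius is 33.05 mm, so it is the right lid. Next I descend and grip.

```bash
python3 go.py .4547 .309 .044 -153.8
```

```text
t 2.6 pos [0.4564 0.3054 0.1998] yaw -151.25 tilt z [-0.001 -0.001 -1.   ] q1,q6 [ 0.39 -1.69] F [-0.3 -0.1 -0.6] T [-0.05 -0.04 -0.03] gap mm 50.1
dp [-0.04  0.4  15.58] roll 0.045
```

```bash
python3 -m creep '{"claw":[5,5,5,5,5,5,1,1,1,1,1,1],"dp":[[0,0.4,6],[0,0.4,11],[0,0.4,14],[0,0.4,15.6],[0,0.4,15.6],[0,0.4,15.6],[0,0.4,15.6],[0,0.4,15.6],[0,0.4,15.6],[0,0.4,15.6],[0,0.4,15.6],[0,0.4,15.6]],"roll":[0.045,0.045,0.045,0.045,0.045,0.045,0.045,0.045,0.045,0.045,0.045,0.045]}' 60; python3 go.py .4547 .309 .20 -153.8
```

```text
t: 3.8
tcp_pos: [0.455, 0.3097, 0.0458]
tool_rot: [-0.225, 0.974, 0.0, 0.001]
force: [0.1, -0.7, 6.9]
finger_gap: 0.128
t 3.8 pos [0.455  0.3097 0.0458] yaw -153.98 tilt z [ 0.003  0.001 -1.   ] q1,q6 [ 0.39 -1.63] F [ 0.1 -0.7  6.9] T [-0.15  0.02 -0.03] gap mm 10.9
dp [  0.02  -0.06 -15.42] roll -0.003
```

```bash
python3 -m creep '{"claw":[1,1,1,1,1,1],"dp":[[0,0,-4],[0,0,-9],[0,0,-14],[0,0,-16],[0,0,-16],[0,0,-16]],"roll":[0,0,0,0,0,0]}'; python3 go.py .582 -.037 .20 178
python3 - <<'E'
from h import *
snap('wrist','w2');s=snap('side','s2')
E
```

```text
t: 4.4
tcp_pos: [0.4535, 0.3093, 0.2043]
tool_rot: [-0.225, 0.974, 0.0, -0.0]
force: [-0.8, -0.1, -1.2]
finger_gap: 0.134
t 4.4 pos [0.4535 0.3093 0.2043] yaw -153.97 tilt z [-0.  0. -1.] q1,q6 [ 0.39 -1.63] F [-0.8 -0.1 -1.2] T [0.01 0.05 0.08] gap mm 11.4
dp [  3.65 -36.76   0.42] roll 0.489
```

View pics/w2.png

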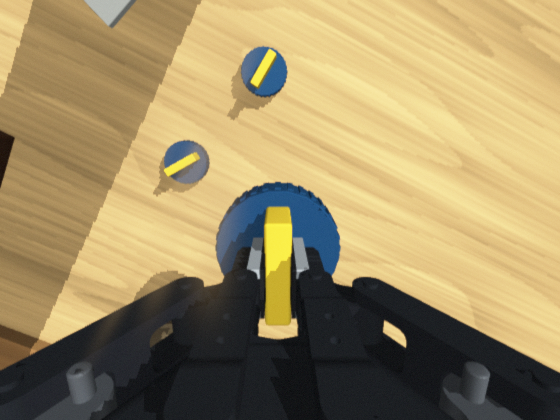

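View pics/s2.png

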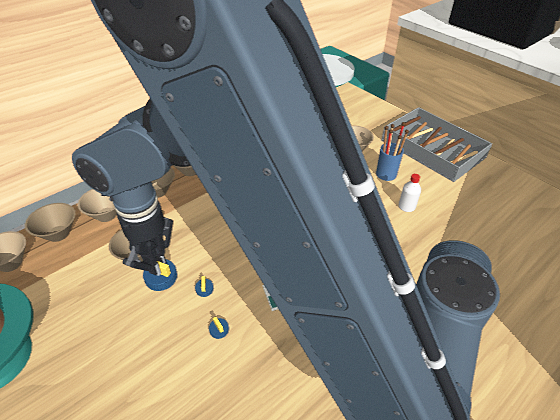

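The lid is held, with the rib vertical in the wrist view at (278,265) and no visible tilt. I'll measure the lid's position in the tool frame, and the level of its top.

```bash
cat > lid.py <<'E'
from go import *
def lidtool(s,st):
    P=cloud(s);hsv=cv2.cvtColor(s['image'],cv2.COLOR_RGB2HSV)
    R=Ro.from_quat(st['tool_rot']).as_matrix(); T=(P-st['tcp_pos'])@R
    near=(np.hypot(T[...,0],T[...,1])<.045)
    bl=near&(hsv[...,0]>95)&(hsv[...,0]<130)&(hsv[...,1]>100)&(T[...,2]>.012)&(T[...,2]<.03)
    b=T[bl]; A=np.c_[b[:,:2],np.ones(len(b))]; c=np.linalg.lstsq(A,b[:,2],rcond=None)[0]
    ok=np.abs(A@c-b[:,2])<.002; c=np.linalg.lstsq(A[ok],b[ok,2],rcond=None)[0]
    (cc,r)=cv2.minEnclosingCircle((b[ok][:,:2]*1000).astype(np.float32))
    ye=near&(hsv[...,0]>18)&(hsv[...,0]<35)&(hsv[...,1]>150)&(T[...,2]<.012)&(T[...,2]>-.03)
    y=T[ye]; yt=y[np.abs(y[:,2]-np.median(y[:,2]))<.004]
    print('toppl slope',c[:2].round(3),'z0 mm',(c[2]*1000).round(1),'circ',np.round(cc,1),round(r,1),'n',len(b),'rib',cv2.minAreaRect((yt[:,:2]*1000).astype(np.float32)),np.median(y[:,2])*1000)
if __name__=='__main__': lidtool(load('w2'),manip.sense())
E
python3 lid.py
```

```text
toppl slope [0.011 0.001] z0 mm 22.7 circ [4.6 4. ] 31.5 n 4347 rib ((-1.0289306640625, -0.13062477111816406), (11.73157787322998, 50.79811477661133), 89.8398208618164) -5.147888549367967
```

```bash
python3 go.py .66 -.13 .25 178.5
```

```text
t 4.5 pos [0.4527 0.3089 0.2026] yaw -153.98 tilt z [-0.004 -0.001 -1.   ] q1,q6 [ 0.39 -1.63] F [ 0.1 -0.4 -1. ] T [ 0.01  0.01 -0.02] gap mm 10.9
dp [  0.65 -48.53  -4.75] roll 0.48
```

```bash
python3 -m creep '{"claw":[1,1,1,1,1,1,1,1,1,1,1,1],"dp":[[0.6,-5,-4.7],[0.6,-10,-4.7],[0.6,-15,-4.7],[0.6,-20,-4.7],[0.6,-25,-4.7],[0.6,-30,-4.7],[0.6,-35,-4.7],[0.6,-40,-4.7],[0.6,-45,-4.7],[0.6,-48.5,-4.7],[0.6,-48.5,-4.7],[0.6,-48.5,-4.7]],"roll":[0.05,0.1,0.15,0.2,0.25,0.3,0.35,0.4,0.45,0.48,0.48,0.48]}'; python3 - <<'E'
from lid import *
st=manip.sense();s=snap('wrist','w3');lidtool(s,st)
calc(.582,-.037,.16,178.5)
P=cloud(s)
m=(P[...,2]>.085)&(P[...,2]<.1)&(np.abs(P[...,0]-.58)<.06)
pts=P[m]
for g in ((.582,-.037),(.580,-.151),(.578,-.266)):
    w=pts[np.hypot(pts[:,0]-g[0],pts[:,1]-g[1])<.04]
    if len(w)<20: print(g,len(w));continue
    t=w[w[:,2]>np.percentile(w[:,2],50)-.0025]
    # fine: top plane within 2mm
    (c,r)=cv2.minEnclosingCircle((t[:,:2]*1000).astype(np.float32));e=cv2.minAreaRect((t[:,:2]*1000).astype(np.float32))
    print(g,len(w),np.median(t[:,2]).round(4),np.round(c,1),round(r,1),e)
E
```

```text
t: 5.7
tcp_pos: [0.6605, -0.1301, 0.2481]
tool_rot: [0.014, 1.0, 0.001, -0.003]
force: [0.4, 1.2, 0.0]
finger_gap: 0.131
toppl slope [ 0.003 -0.   ] z0 mm 24.4 circ [2.1 1.3] 32.2 n 4529 rib ((-0.45981597900390625, -0.15607452392578125), (11.779088020324707, 50.93311309814453), 89.87918853759766) -3.4718141997011127
t 5.75 pos [ 0.6601 -0.1286  0.2486] yaw 178.49 tilt z [-0.005  0.003 -1.   ] q1,q6 [-0.36 -1.9 ] F [-0.4  0.2 -0.6] T [0.04 0.   0.01] gap mm 11.3
dp [8.01 8.93 8.92] roll -0.0
(0.582, -0.037) 2950 0.0936 [584.4 -35.7] 27.3 ((584.4105834960938, -35.94509506225586), (42.306053161621094, 45.219940185546875), 11.789002418518066)
(0.58, -0.151) 2921 0.0936 [ 582.  -149.3] 27.2 ((581.753173828125, -150.20709228515625), (42.43766403198242, 46.878257751464844), 10.18374252319336)
(0.578, -0.266) 3085 0.0933 [ 578.3 -264.9] 27.9 ((578.5323486328125, -264.8460693359375), (55.72560119628906, 49.92626190185547), 88.51220703125)
```

View pics/w3.png

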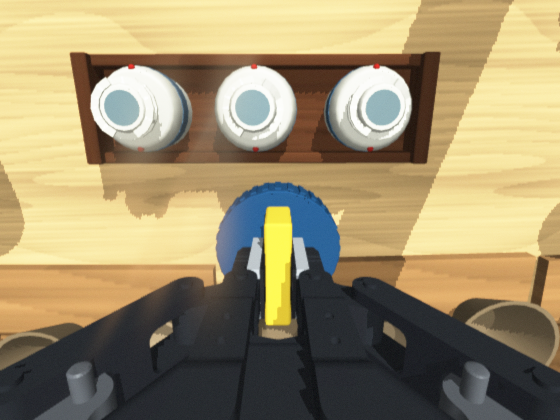

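The wrist view shows the three seals at about (122,107), (253,107) and (384,107), with red dots above and below each. The rack is nearly square to the tool. I'll refine the jar centres from the seals and from the dot pairs.

```bash
python3 - <<'E'
from h import *
s=load('w3');P=cloud(s);hsv=cv2.cvtColor(s['image'],cv2.COLOR_RGB2HSV);print(hsv[107,253],hsv[107,122])
f=210/np.tan(np.radians(s['vfov'])/2);R=np.array(s['R']);t=np.array(s['t'])
def atz(u,v,z):
    d=R.T@np.array([(u-s['cx'])/f,(v-s['cy'])/f,1]); c=-R.T@t; return (c+d*(z-c[2])/d[2])
m=((hsv[...,0]>85)&(hsv[...,0]<115)&(hsv[...,1]>35)&(P[...,2]>.085)).astype(np.uint8); m[150:]=0
n,_,st,ce=cv2.connectedComponentsWithStats(m)
for i in range(1,n):
    if st[i,4]>200: print('seal',st[i],ce[i].round(1),atz(*ce[i],.0935).round(4),np.nanmedian(P[_==i][:,2]).round(4))
r=(((hsv[...,0]<8)|(hsv[...,0]>172))&(hsv[...,1]>150)&(P[...,2]>.06)).astype(np.uint8); r[180:]=0
n,L,st,ce=cv2.connectedComponentsWithStats(r)
for i in range(1,n):
    if st[i,4]>4: print('dot',st[i,4],ce[i].round(1),np.nanmean(P[L==i],0).round(4))
E
```

```text
[ 94  44 192] [ 94  47 183]
seal [105  90  33  35 868] [120.5 107. ] [ 0.5776 -0.2655  0.0935] 0.0939
seal [238  90  31  35 813] [253.5 107.8] [ 0.5815 -0.1487  0.0935] 0.094
seal [366  90  34  35 925] [382.8 107. ] [ 0.584  -0.0349  0.0935] 0.094
dot 19 [130.7  66.3] [ 0.5402 -0.2632  0.0672]
dot 14 [253.9  66.1] [ 0.5432 -0.1485  0.0675]
dot 17 [376.1  65.8] [ 0.546  -0.0345  0.0673]
dot 21 [370.  149.2] [ 0.6228 -0.0364  0.0674]
dot 17 [255.1 149.3] [ 0.6197 -0.1509  0.0677]
```

Jar centres, averaging the wrist and side views: left (0.5835,-0.0355), middle (0.581,-0.149), right (0.5785,-0.2645). The rack's x axis is at -1.5°, so the tool yaw should be 178.5°. The middle jar is nearest, so I try it first, starting with a hover.

```bash
python3 go.py .5803 -.149 .155 178.5
```

```text
t 5.75 pos [ 0.6601 -0.1286  0.2486] yaw 178.49 tilt z [-0.005  0.003 -1.   ] q1,q6 [-0.36 -1.9 ] F [-0.4  0.2 -0.6] T [0.04 0.   0.01] gap mm 11.3
dp [ 7.88 -2.28  9.39] roll -0.0
```

```bash
python3 -m creep '{"claw":[1,1,1,1,1,1],"dp":[[4,-2.2,3],[7.9,-2.2,6],[7.9,-2.2,9],[7.9,-2.2,9.2],[7.9,-2.2,9.2],[7.9,-2.2,9.2]],"roll":[0,0,0,0,0,0]}'; python3 - <<'E'
from lid import *
calc(.5803,-.149,.130,178.5)
s=snap('wrist','w4');lidtool(s,manip.sense());snap('side','s4');calc(.5803,-.149,.130,178.5)
E
```

```text
t: 6.35
tcp_pos: [0.5841, -0.1488, 0.161]
tool_rot: [0.012, 1.0, -0.001, 0.002]
force: [0.1, 0.5, -1.1]
finger_gap: 0.128
t 6.35 pos [ 0.5841 -0.1488  0.161 ] yaw 178.61 tilt z [ 0.004 -0.002 -1.   ] q1,q6 [-0.43 -1.98] F [ 0.1  0.5 -1.1] T [0.03 0.   0.04] gap mm 10.9
dp [ 0.39 -0.03  3.1 ] roll 0.002
toppl slope [ 0.002 -0.001] z0 mm 24.6 circ [1.2 0.1] 32.8 n 5191 rib ((-0.16280746459960938, -0.017364025115966797), (11.726659774780273, 50.08749008178711), 89.85182189941406) -3.2876661128225533
t 6.45 pos [ 0.584  -0.1491  0.1612] yaw 178.59 tilt z [ 0.004 -0.002 -1.   ] q1,q6 [-0.44 -1.98] F [-0.1 -0.3 -0.8] T [ 0.02 -0.02  0.02] gap mm 11.1
dp [0.38 0.01 3.12] roll 0.002
```

View pics/s4.png

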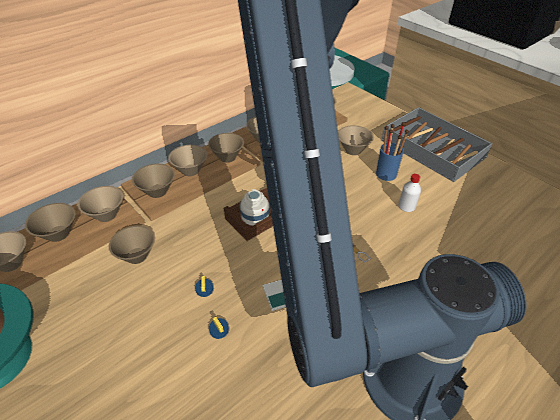

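```bash
python3 -m creep '{"claw":[1,1,1,1,1,1,1],"dp":[[0.33,0,0],[0.33,0,0.8],[0.33,0,1.6],[0.33,0,2.2],[0.33,0,2.6],[0.33,0,2.6],[0.33,0,2.6]],"roll":[0,0,0,0,0,0,0]}'; python3 go.py .5807 -.149 .130 178.5
```

```text
t: 7.15
tcp_pos: [0.5786, -0.1489, 0.133]
tool_rot: [0.013, 1.0, 0.0, -0.0]
force: [0.4, -0.4, -0.4]
finger_gap: 0.13
t 7.15 pos [ 0.5786 -0.1489  0.133 ] yaw 178.51 tilt z [-0.001  0.    -1.   ] q1,q6 [-0.44 -1.98] F [ 0.4 -0.4 -0.4] T [-0.03  0.   -0.02] gap mm 11.1
dp [-0.22 -0.    0.3 ] roll 0.0
```

```bash
python3 -m creep '{"claw":[1,1,1,1,1],"dp":[[-0.2,0,0.1],[-0.2,0,0.3],[-0.2,0,0.4],[-0.2,0,0.5],[-0.2,0,0.5]],"roll":[0,0,0,0,0]}'; python3 go.py .5807 -.149 .130 178.5
```

```text
t: 7.65
tcp_pos: [0.5813, -0.1492, 0.1305]
tool_rot: [0.013, 1.0, -0.0, 0.001]
force: [-1.9, 1.0, 10.1]
finger_gap: 0.13
t 7.65 pos [ 0.5813 -0.1492  0.1305] yaw 178.54 tilt z [ 0.002 -0.001 -1.   ] q1,q6 [-0.44 -1.98] F [-1.9  1.  10.1] T [0.21 0.34 0.04] gap mm 11.1
dp [0.06 0.01 0.05] roll 0.001
```

Contact is at the entry: TCP z 0.1305, so the lid is about 8.7 mm above home. I'll turn clockwise in stages and follow the thread down.

```bash
python3 -m creep '{"claw":[1,1,1,1,1,1],"dp":[[0,0,0.05],[0,0,0.1],[0,0,0.18],[0,0,0.25],[0,0,0.3],[0,0,0.3]],"roll":[0.1,0.2,0.3,0.4,0.4,0.4]}'; python3 go.py .5807 -.149 .130 178.5
```

```text
t: 8.25
tcp_pos: [0.582, -0.1496, 0.1275]
tool_rot: [0.212, 0.977, -0.0, 0.002]
force: [-0.1, -0.0, 8.9]
finger_gap: 0.126
t 8.25 pos [ 0.582  -0.1496  0.1275] yaw 155.54 tilt z [ 0.004 -0.002 -1.   ] q1,q6 [-0.44 -1.58] F [-0.1 -0.   8.9] T [-0.03  0.08 -0.28] gap mm 10.8
dp [ 0.14 -0.   -0.25] roll -0.401
```

```bash
python3 -m creep '{"claw":[1,1,1,1,1],"dp":[[0,0,0.1],[0,0,0.2],[0,0,0.27],[0,0,0.3],[0,0,0.3]],"roll":[0.08,0.16,0.22,0.25,0.25]}'; python3 go.py .5807 -.149 .130 178.5
```

```text
t: 8.75
tcp_pos: [0.5821, -0.1533, 0.1258]
tool_rot: [0.328, 0.945, -0.004, 0.003]
force: [-3.5, -9.1, 12.5]
finger_gap: 0.129
t 8.75 pos [ 0.5821 -0.1533  0.1258] yaw 141.65 tilt z [ 0.004 -0.01  -1.   ] q1,q6 [-0.44 -1.34] F [-3.5 -9.1 12.5] T [-1.35  1.01  0.86] gap mm 11.0
dp [ 0.37  0.25 -0.42] roll -0.643
```

Side forces and moments rose, and the TCP shifted 4 mm sideways at z 0.1258, about 4–5 mm too high. That looks like the jamming jar, so I'll take a picture.

```bash
python3 - <<'E'
from lid import *
s=snap('wrist','w5');lidtool(s,manip.sense());calc(.5807,-.149,.130,178.5)
E
```

```text
toppl slope [-0.045  0.006] z0 mm 24.6 circ [ 1.9 -0.5] 33.0 n 5479 rib ((-0.08474349975585938, -0.19743680953979492), (11.993800163269043, 50.47997283935547), 87.53744506835938) -3.342297158552228
t 8.8 pos [ 0.5821 -0.1533  0.1258] yaw 141.65 tilt z [ 0.004 -0.01  -1.   ] q1,q6 [-0.44 -1.34] F [-3.5 -9.6 13.2] T [-1.28  1.07  0.92] gap mm 11.1
dp [ 0.38  0.25 -0.42] roll -0.643
```

View pics/w5.png

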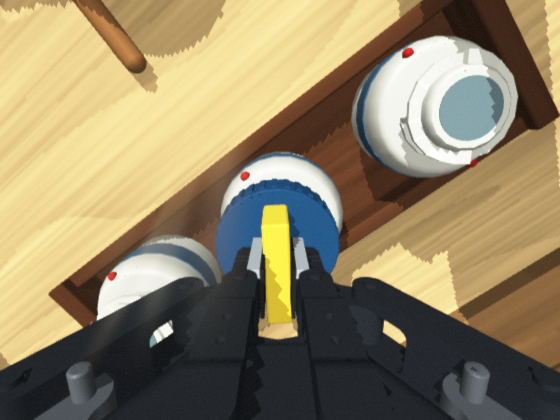

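```bash
python3 -m creep '{"claw":[1,1,1,1],"dp":[[0,0,-0.1],[0,0,-0.15],[0,0,-0.15],[0,0,-0.15]],"roll":[-0.1,-0.2,-0.26,-0.26]}'; python3 go.py .5807 -.149 .130 178.5;  python3 -m creep '{"claw":[1,1,1],"dp":[[0,0,0.03],[0,0,0.06],[0,0,0.06]],"roll":[0.07,0.1,0.1]}'; python3 go.py .5807 -.149 .130 178.5; python3 -m creep '{"claw":[1,1,1],"dp":[[0,0,0.03],[0,0,0.06],[0,0,0.06]],"roll":[0.07,0.1,0.1]}'; python3 go.py .5807 -.149 .130 178.5
```

```text
t: 9.2
tcp_pos: [0.585, -0.1505, 0.1267]
tool_rot: [0.206, 0.978, -0.001, 0.006]
force: [3.4, 0.3, 7.0]
finger_gap: 0.122
t 9.2 pos [ 0.585  -0.1505  0.1267] yaw 156.19 tilt z [ 0.011 -0.004 -1.   ] q1,q6 [-0.44 -1.59] F [3.4 0.3 7. ] T [ 0.14 -0.61  0.19] gap mm 10.4
dp [ 0.44 -0.04 -0.33] roll -0.389
t: 9.5
tcp_pos: [0.5842, -0.1522, 0.1264]
tool_rot: [0.254, 0.967, -0.002, 0.005]
force: [1.3, -4.5, 9.2]
finger_gap: 0.131
t 9.5 pos [ 0.5842 -0.1522  0.1264] yaw 150.52 tilt z [ 0.009 -0.007 -1.   ] q1,q6 [-0.44 -1.49] F [ 1.3 -4.5  9.2] T [-0.83  0.04  0.15] gap mm 11.2
dp [ 0.46  0.11 -0.36] roll -0.488
t: 9.8
tcp_pos: [0.5832, -0.1531, 0.1262]
tool_rot: [0.3, 0.954, -0.004, 0.005]
force: [-2.0, -6.4, 12.8]
finger_gap: 0.128
t 9.8 pos [ 0.5832 -0.1531  0.1262] yaw 145.08 tilt z [ 0.006 -0.01  -1.   ] q1,q6 [-0.44 -1.4 ] F [-2.  -6.4 12.8] T [-1.21  0.51  1.02] gap mm 10.9
dp [ 0.44  0.19 -0.38] roll -0.583
```

Turning produced sideways force and 1 Nm of torque while z stayed at about 0.1262, and it repeated after backing off. The middle jar jams at around 28–33°. I'll turn back to the entry and lift.

```bash
python3 -m creep '{"claw":[1,1,1,1,1,1,1,1],"dp":[[0,0,0],[0,0,-0.1],[0,0,-0.2],[0,0,-0.3],[0,0,-0.45],[0,0,-0.6],[0,0,-0.6],[0,0,-0.6]],"roll":[-0.1,-0.2,-0.3,-0.4,-0.5,-0.6,-0.6,-0.6]}'; python3 go.py .5807 -.149 .130 178.5
```

```text
t: 10.6
tcp_pos: [0.5847, -0.15, 0.1303]
tool_rot: [0.008, 1.0, -0.001, 0.005]
force: [5.4, 0.7, 0.6]
finger_gap: 0.129
t 10.6 pos [ 0.5847 -0.15    0.1303] yaw 179.06 tilt z [ 0.01  -0.003 -1.   ] q1,q6 [-0.44 -1.99] F [5.4 0.7 0.6] T [ 0.07 -1.08  0.03] gap mm 11.0
dp [0.41 0.09 0.03] roll 0.01
```

```bash
python3 -m creep '{"claw":[1,1,1,1,1,1,1],"dp":[[0,0,-0.4],[0,0,-0.8],[0,0,-1.3],[0,0,-2],[0,0,-3],[0,0,-3],[0,0,-3]],"roll":[0,0,0,0,0,0,0]}'; python3 - <<'E'
from lid import *
s=snap('wrist','w6');lidtool(s,manip.sense());calc(.583,-.0355,.165,178.5)
E
```

```text
t: 11.3
tcp_pos: [0.5808, -0.1491, 0.1592]
tool_rot: [0.008, 1.0, -0.0, 0.0]
force: [0.2, -0.3, -0.7]
finger_gap: 0.13
toppl slope [-0.034  0.005] z0 mm 24.0 circ [ 1.8 -0.4] 33.0 n 5483 rib ((-0.03369331359863281, -0.3431572914123535), (11.7162504196167, 50.525001525878906), 89.95054626464844) -3.8660496457864695
t 11.35 pos [ 0.5805 -0.1489  0.1588] yaw 179.09 tilt z [-0.  0. -1.] q1,q6 [-0.44 -1.99] F [ 0.1  1.  -0.5] T [ 0.   -0.02 -0.03] gap mm 11.3
dp [-0.07 11.34 -0.62] roll 0.01
```

View pics/w6.png

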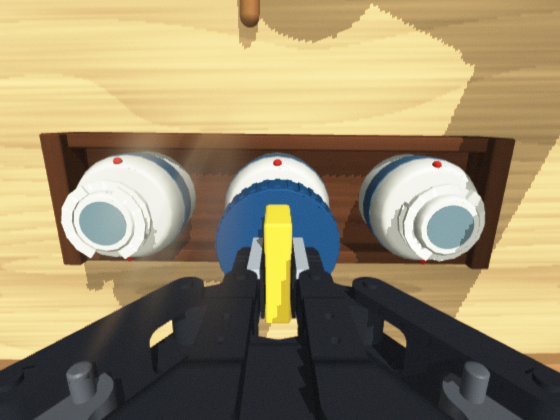

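The lid came off cleanly, tilted only about 2° in the grip. This view also shows the two other jars, with seals at (102,222) and (449,226), so I'll measure them again from here.

```bash
python3 - <<'E'
from h import *
s=load('w6');P=cloud(s);hsv=cv2.cvtColor(s['image'],cv2.COLOR_RGB2HSV)
f=210/np.tan(np.radians(s['vfov'])/2);R=np.array(s['R']);t=np.array(s['t'])
def atz(u,v,z):
    d=R.T@np.array([(u-s['cx'])/f,(v-s['cy'])/f,1]); c=-R.T@t; return (c+d*(z-c[2])/d[2])
m=((hsv[...,0]>85)&(hsv[...,0]<115)&(hsv[...,1]>35)&(hsv[...,1]<110)&(P[...,2]>.085)&(P[...,2]<.1)).astype(np.uint8)
n,L,st,ce=cv2.connectedComponentsWithStats(m)
for i in range(1,n):
    if st[i,4]>600:
        c,r=cv2.minEnclosingCircle(np.argwhere(L==i)[:,::-1].astype(np.float32)); print('seal',st[i],ce[i].round(1),atz(*ce[i],.094).round(4),atz(*c,.094).round(4),np.nanmedian(P[L==i][:,2]).round(4))
r=(((hsv[...,0]<8)|(hsv[...,0]>172))&(hsv[...,1]>150)&(P[...,2]>.055)).astype(np.uint8)
n,L,st,ce=cv2.connectedComponentsWithStats(r)
for i in range(1,n):
    if st[i,4]>4: print('dot',st[i,4],ce[i].round(1),np.nanmean(P[L==i],0).round(4))
E
```

```text
seal [  80  202   43   43 1110] [ 97.3 223.6] [ 0.578 -0.268  0.094] [ 0.578  -0.2652  0.094 ] 0.0939
seal [ 427  206   47   43 1526] [450.  226.7] [ 0.5837 -0.0351  0.094 ] [ 0.5836 -0.0352  0.094 ] 0.0941
dot 30 [116.7 160.2] [ 0.5397 -0.263   0.0673]
dot 33 [277.  162.1] [ 0.5428 -0.149   0.0673]
dot 37 [436.8 163.8] [ 0.5458 -0.0349  0.0672]
dot 15 [129.6 258.7] [ 0.6161 -0.2648  0.0675]
dot 25 [422.2 261.5] [ 0.6219 -0.0371  0.0676]
```

```bash
python3 -m creep '{"claw":[1,1,1,1,1,1,1],"dp":[[-0.1,4,-0.4],[-0.1,8,-0.4],[-0.1,11.3,-0.4],[-0.1,11.3,0.4],[-0.1,11.3,1],[-0.1,11.3,1],[-0.1,11.3,1]],"roll":[0.01,0.01,0.01,0.01,0.01,0.01,0.01]}'; python3 go.py .5837 -.0355 .130 178.5
```

```text
t: 12.05
tcp_pos: [0.5834, -0.0372, 0.1481]
tool_rot: [0.014, 1.0, -0.0, -0.0]
force: [0.1, -0.2, -0.0]
finger_gap: 0.127
t 12.05 pos [ 0.5834 -0.0372  0.1481] yaw 178.44 tilt z [-0.001 -0.    -1.   ] q1,q6 [-0.25 -1.8 ] F [ 0.1 -0.2 -0. ] T [-0.05 -0.04  0.03] gap mm 10.9
dp [-0.03  0.17  1.81] roll -0.001
```

```bash
python3 -m creep '{"claw":[1,1,1,1,1,1,1,1],"dp":[[0,0.15,0.3],[0,0.15,0.6],[0,0.15,1],[0,0.15,1.3],[0,0.15,1.6],[0,0.15,1.8],[0,0.15,1.9],[0,0.15,1.9]],"roll":[0,0,0,0,0,0,0,0]}'; python3 go.py .5837 -.0355 .130 178.5
```

```text
t: 12.85
tcp_pos: [0.5836, -0.0345, 0.1315]
tool_rot: [0.013, 1.0, -0.0, 0.001]
force: [-3.9, -0.1, 12.3]
finger_gap: 0.126
t 12.85 pos [ 0.5836 -0.0345  0.1315] yaw 178.55 tilt z [ 0.001 -0.001 -1.   ] q1,q6 [-0.25 -1.8 ] F [-3.9 -0.1 12.3] T [ 0.03  0.38 -0.02] gap mm 10.7
dp [-0.01 -0.1   0.15] roll 0.001
```

```bash
python3 -m creep '{"claw":[1,1,1,1,1,1],"dp":[[0,-0.1,0.05],[0,-0.1,0.1],[0,-0.1,0.18],[0,-0.1,0.25],[0,-0.1,0.3],[0,-0.1,0.3]],"roll":[0.1,0.2,0.3,0.4,0.4,0.4]}'; python3 go.py .5837 -.0355 .130 178.5
```

```text
t: 13.45
tcp_pos: [0.5849, -0.0354, 0.1284]
tool_rot: [0.211, 0.977, 0.0, 0.002]
force: [-0.7, 1.1, 8.1]
finger_gap: 0.132
t 13.45 pos [ 0.5849 -0.0354  0.1284] yaw 155.61 tilt z [ 0.004 -0.    -1.   ] q1,q6 [-0.25 -1.4 ] F [-0.7  1.1  8.1] T [ 0.2  -0.05  0.  ] gap mm 11.2
dp [ 0.1  -0.06 -0.16] roll -0.399
```

```bash
python3 -m creep '{"claw":[1,1,1,1,1],"dp":[[0,0,0.08],[0,0,0.16],[0,0,0.24],[0,0,0.3],[0,0,0.3]],"roll":[0.1,0.2,0.3,0.3,0.3]}'; python3 go.py .5837 -.0355 .130 178.5
```

```text
t: 13.95
tcp_pos: [0.5857, -0.0355, 0.126]
tool_rot: [0.355, 0.935, 0.001, 0.003]
force: [-0.7, 0.5, 10.3]
finger_gap: 0.13
t 13.95 pos [ 0.5857 -0.0355  0.126 ] yaw 138.43 tilt z [ 0.006 -0.001 -1.   ] q1,q6 [-0.25 -1.1 ] F [-0.7  0.5 10.3] T [ 0.1  -0.08  0.03] gap mm 11.1
dp [ 0.15 -0.13 -0.4 ] roll -0.699
```

At 40° there is no side force or torque, and the lid is being drawn down as predicted (5.5 mm). The left jar is the one that fits, so I continue.

```bash
python3 -m creep '{"claw":[1,1,1,1,1,1],"dp":[[0,0,0.08],[0,0,0.16],[0,0,0.24],[0,0,0.32],[0,0,0.4],[0,0,0.4]],"roll":[0.1,0.2,0.3,0.4,0.5,0.5]}'; python3 go.py .5837 -.0355 .130 178.5
```

```text
t: 14.55
tcp_pos: [0.5864, -0.0363, 0.1223]
tool_rot: [0.576, 0.818, 0.001, 0.004]
force: [-0.1, -0.4, 11.7]
finger_gap: 0.128
t 14.55 pos [ 0.5864 -0.0363  0.1223] yaw 109.71 tilt z [ 0.007 -0.003 -1.   ] q1,q6 [-0.25 -0.6 ] F [-0.1 -0.4 11.7] T [-0.33 -0.03 -0.05] gap mm 11.0
dp [ 0.16 -0.22 -0.77] roll -1.201
```

```bash
python3 -m creep '{"claw":[1,1,1,1,1,1],"dp":[[0,0,0.05],[0,0,0.1],[0,0,0.1],[0,0,0.1],[0,0,0.1],[0,0,0.1]],"roll":[0.1,0.2,0.3,0.35,0.35,0.35]}'; python3 - <<'E'
from lid import *
s=snap('wrist','w7');lidtool(s,manip.sense());calc(.5837,-.0355,.130,178.5)
E
```

```text
t: 15.15
tcp_pos: [0.5867, -0.0372, 0.1222]
tool_rot: [0.708, 0.706, 0.001, 0.005]
force: [-0.7, -2.5, 15.0]
finger_gap: 0.126
toppl slope [-0.031  0.007] z0 mm 24.5 circ [1.9 0.1] 32.8 n 4844 rib ((0.15242958068847656, -0.2742791175842285), (49.50251007080078, 12.283108711242676), 0.02500683069229126) -3.3850935983057244
t 15.2 pos [ 0.5868 -0.0372  0.1223] yaw 89.81 tilt z [ 0.009 -0.004 -1.   ] q1,q6 [-0.25 -0.25] F [-1.7 -2.6 16.5] T [-0.68  0.2   0.02] gap mm 11.3
dp [ 0.17 -0.3  -0.78] roll -1.548
```

View pics/w7.png

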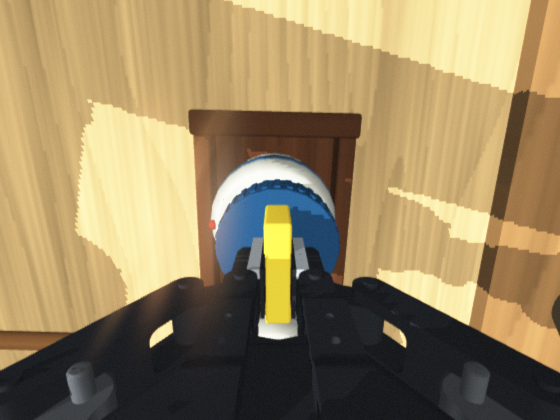

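After 88° of turn there is no stop torque, and the lid top is at 0.1222−0.0245 = 0.0977 m against 0.098 m expected when home. I'll ease the downward pressure, let go and lift clear.

```bash
python3 -m creep '{"claw":[1,1,1,2.5,2.5,2.5,2.5,2.5],"dp":[[0,0,-0.2],[0,0,-0.4],[0,0,-0.4],[0,0,-0.4],[0,0,-0.4],[0,0,-0.5],[0,0,-0.6],[0,0,-0.6]],"roll":[0,0,0,0,0,0,0,0]}'; python3 go.py .5837 -.0355 .130 178.5
python3 -m creep '{"claw":[2.5,2.5,2.5,2.5,2.5,2.5,2.5,2.5],"dp":[[0,0,-1],[0,0,-3],[0,0,-6],[0,0,-10],[0,0,-10],[-4,0,-10],[-4,0,-10],[-4,0,-10]],"roll":[0,0,0,0,0,0,0,0]}'; python3 - <<'E'
from lid import *
calc(.5837,-.0355,.130,178.5)
s=snap('wrist','w8');snap('scene','sc8');snap('side','s8')
for n in ('w8','sc8','s8'):
    s=load(n);P=cloud(s);hsv=cv2.cvtColor(s['image'],cv2.COLOR_RGB2HSV)
    near=np.hypot(P[...,0]-.584,P[...,1]+.036)<.05
    b=P[near&(hsv[...,0]>95)&(hsv[...,0]<130)&(hsv[...,1]>100)&(P[...,2]>.09)&(P[...,2]<.108)]
    y=P[near&(hsv[...,0]>18)&(hsv[...,0]<35)&(hsv[...,1]>150)&(P[...,2]>.112)&(P[...,2]<.14)]
    if len(b)<30: print(n,len(b),len(y));continue
    b=b[b[:,2]>np.median(b[:,2])-.003]
    A=np.c_[b[:,:2]-[.584,-.036],np.ones(len(b))];c=np.linalg.lstsq(A,b[:,2],rcond=None)[0]
    print(n,len(b),len(y),'plane',c.round(4),cv2.minEnclosingCircle(b[:,:2].astype(np.float32)),'rib',np.median(y[:,2]) if len(y) else 0,cv2.minAreaRect((y[:,:2]*1000).astype(np.float32)) if len(y) else 0)
E
```

```text
t: 16.0
tcp_pos: [0.5834, -0.0354, 0.1247]
tool_rot: [0.709, 0.705, -0.0, -0.0]
force: [0.3, -0.4, -0.1]
finger_gap: 0.29
t 16.0 pos [ 0.5834 -0.0354  0.1247] yaw 89.72 tilt z [-0.  0. -1.] q1,q6 [-0.25 -0.25] F [ 0.3 -0.4 -0.1] T [-0.02 -0.02  0.03] gap mm 24.8
dp [-0.01  0.03 -0.53] roll -1.55
t: 16.8
tcp_pos: [0.5829, -0.0761, 0.2246]
tool_rot: [0.71, 0.705, 0.0, -0.0]
force: [-0.7, 0.6, -0.1]
finger_gap: 0.29
t 16.8 pos [ 0.5829 -0.0761  0.2246] yaw 89.61 tilt z [-0.  0. -1.] q1,q6 [-0.32 -0.31] F [-0.7  0.6 -0.1] T [ 0.06 -0.01 -0.06] gap mm 24.8
dp [4.05 0.05 9.46] roll -1.551
w8 3717 1027 plane [ 0.0012 -0.0003  0.0974] ((0.5838330984115601, -0.034276749938726425), 0.033148933202028275) rib 0.12539097704296084 ((584.0047607421875, -34.56739044189453), (48.25047302246094, 11.155817031860352), 89.35022735595703)
sc8 258 110 plane [ 0.0058 -0.0123  0.0984] ((0.5826230645179749, -0.038601893931627274), 0.03546716272830963) rib 0.12549234276272536 ((583.923095703125, -36.36479949951172), (51.98411560058594, 12.483290672302246), 89.83998107910156)
s8 141 99 plane [ 0.0079 -0.0105  0.0981] ((0.5796573162078857, -0.02530219964683056), 0.031839001923799515) rib 0.12306645829719812 ((582.8375244140625, -32.34419250488281), (45.8149528503418, 14.40443229675293), 87.88015747070312)
```

View pics/w8.png

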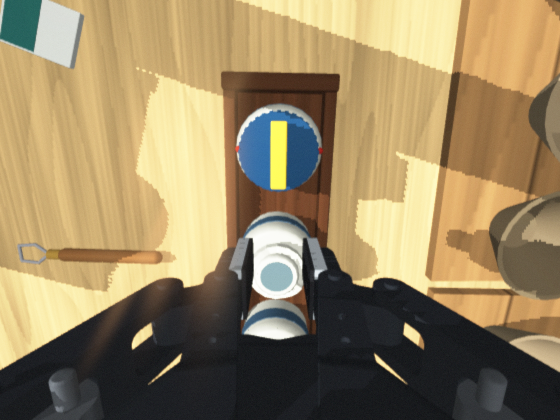

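View pics/sc8.png

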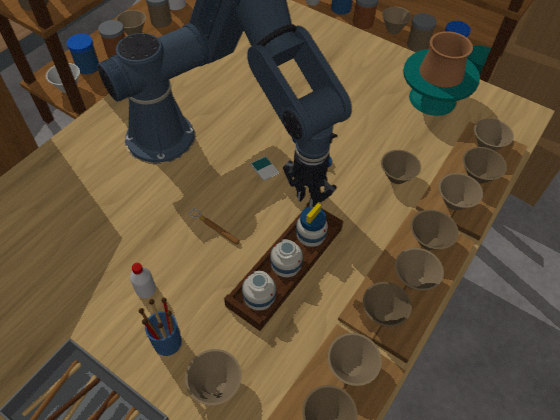

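The lid is released and level (slope about 0.1%). Its top is at 97.4 mm (98 expected) and its rib top at 125.4 mm (126 expected). The rib is about 89° past the entry and nothing else has moved, so I'm handing in.

```bash
python3 -c "
from station import workorder
print(workorder.sign_off())"
```

```text
the job is handed in; nothing more can be done
None
```

The lid is screwed fully home on the left jar (the rack's +y end), level and let go. I handed the job in at about 17 s of the 64 s allowed.

- **Which lid:** I took the 66 mm lid at (337,138) in the scene picture. The other two measured only 41–48 mm across.
- **Middle jar:** I tried this one first. It jammed at around 28–33° (25–30° given), with up to 1 Nm of torque, a 4 mm sideways shift and the lid about 4–5 mm too high. A second try after backing off gave the same result, so I turned it back to the entry and lifted it off.
- **Left jar:** It was drawn down smoothly with no jam torque, and I stopped at about 89°. The right jar was not tried.
- **Last checks:** With the gripper clear and reading no force, the wrist camera put the lid top at 97.4 mm (98 expected when home). The rib top was at 125.4 mm (126 expected) and the tilt was about 0.1°.
- **Disagreements:** Lid centre readings from the scene and side cameras differed from the wrist camera by up to about 10 mm, because part of the lid was hidden from them. Their height readings agreed to within about 2.5 mm. In the pictures the bowls, pot, bottle, tool and tile looked where they had been; I did not measure them.

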